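# Draw the pestle from the tissue grinder and hang it up to drip

## Robot

A 6-joint arm with a two-finger parallel gripper is mounted at the origin on a cart in front of the work surface, level with it; the furniture and walls round the work are solid. World frame = base frame: x ahead of the robot, y to its left, z up, the work surface at z = 0. Lengths are in mm, angles in rad, forces in N, time in s.
With the tool pointing down it reaches from about 350 to 975 mm from the base axis. Payload 17.4 kg.
Tool frame: the origin (TCP) lies on the centre line of the jaws, within the pads' length; the fingertips stand 22 mm ahead of it and the grasp point (between the pads) lies 3 mm ahead of it; z points along the fingers, y is the line along which they close (so a half turn about z gives the same grasp; the last joint's range is limited). The gripper opens to 85 mm and grips with 20 to 120 N. Pads are 22 mm wide; open, the fingers measure 114 mm over their backs; the gripper's body (76 mm by 85 mm) begins 54 mm behind the grasp point. The pads swing forward as they close: fully open they stand 13 mm farther back than shut.
Start: joints at [-1.279, 0.116, 1.442, -0, 1.584, -0.038], TCP at [218.592, -638.631, 253.303] pointing down, gripper open.
Joint ranges: [-2.83, 2.83], [-0.83, 2.19], [0.07, 2.5], [-1.14, 4.28], [0.01, 3], [-2.97, 2.97]. Speed limits (rad/s): [1.89, 1.89, 2.22, 3.14, 3.14, 3.14].

## Interface

Orientations are given as a unit quaternion [x, y, z, w].
In Python, from workcell import get_obs, capture, close_job, find_in, regions_of, landmark_of gives the robot as it stands.
- The arm moves only by the tool drive_tool, never from a script. Its argument "deltas" is a list that holds one entry, the list of rows, each a list of 4 numbers: the shift along the world's x, y, z in units of 40 mm (1.0 is 40 mm), then the turn about the world's z in units of 5 degrees (1.0 is 5 degrees). A call has 1 to 12 rows; each row shifts and turns the commanded pose from where the row before left it; what a row does not reach is not made up. A row lasts 1/12 s, in which the tool goes at most 41.7 mm and 7.16 degrees, less where a joint would pass 70% of its speed; a pose out of reach is approached as far as the arm can. A call is refused whole if a number of a shift passes 1 or a number of a turn 1, either way. A call with a gripper value outside its range is refused whole. "jaw" is the opening, from 0 (shut) to 1 (fully open), set as the call begins (left out, the last holds). The fingers move at their own pace and stop on an object; "force" is the grip in N (left out, the last holds). Time passes only in rows, so rows that do not move let the fingers close. It gives the time, the measured TCP pose, the force, the opening and the grip force at its end, in the units of the state.
- get_obs(): the state, without advancing time (a new reading comes with each control period).
- capture(name): name is "scene" or "side" or "wrist"; returns a dict with "color" (400x640x3 uint8, blue, green, red), "fx", "fy", "cx", "cy" (pixels), "rvec" (rotation vector, rad) and "tvec" (3), from world to camera coordinates, as OpenCV has them; the wrist camera has in their place "T_tool_cam" (4x4, takes a point from camera to tool coordinates, whose origin is the TCP and whose axes are the flange's). Camera axes: x right, y down, z forward; pixel columns grow to the right and rows downward; lengths in mm; the calibration is good to about 2 mm. A picture is of the moment at which its call begins: read the wrist's pose just before it. There is no depth.
- close_job(): hands the job in; it is judged then, once.
Trained networks look in a picture, given as the dict that the camera call returned (one of the last four; its "shot" number tells which), for a name from the list of things; names that differ only in an ending like _2 or _b are one class to them, and where a whole thing is asked for, a point or a joint stands for the part that bears it (a point fixed in the world has none). Each returns a list of dicts, best first, with "conf" (0 to 1); they miss things now and then, are a little off and sometimes report something else, mostly with a low value. They report only what shows in the picture. A call takes as long as a camera call. They do not tell look-alikes from the thing itself.
- find_in(picture, target): "location" ([x, y, z] in mm, in the coordinates of the camera as it stood for that picture, good to about 4 mm: the middle of the surface that is visible of it).
- regions_of(picture, target): "region" (400x640 bool, what is visible of it).
- landmark_of(picture, target): "location" ([x, y, z] in mm, in the coordinates of the camera as it stood for that picture, good to about 4 mm: a listed point, or the origin of a listed thing).
The state is a dict: "clock": time; "joint_positions": joint angles; "dq": joint speeds; "effort": joint torques, N m; "tcp_pos": TCP position; "eef_rot": TCP orientation; "wrist_force": force on the tool from outside, world axes, zero at the start; "wrist_torque": the same for the moment, N m; "grip_width": opening from 0.0 (shut) to 1.0 (fully open); "grip_force": force on a finger pad.
Only numpy, scipy, OpenCV 4.12 (cv2) and the standard library are available. Lean on these libraries where they do the work, as an engineer would, in place of code of your own. Each camera call takes 0.05 s, during which the arm holds its last target. There are 200 camera calls.

## Task

The tissue grinder has done its work. Swing its splash guard aside until it is well clear of the tube's mouth, draw the pestle straight up out of the glass tube without lifting or tipping the tube, and hang the pestle by its collar, upright, in the one empty notch of the drip rack. Leave the two spare pestles hanging as they are and do not disturb the other things on the bench.

Things in the scene. Friction and masses are not known exactly. Their poses are not given: they have to be found in the camera images.
- stand: tissue grinder stand, fixed: round grey pedestal, 84 mm diameter, 50 mm high, with a 40 mm deep round well for the glass tube; a 48 mm wide tail on its +x side carries a steel pivot post (x = +52 mm, y = 0), from which the guard reaches over the well to its knob on the -x side. Origin at bench level on the vertical axis of the well, +z up
- guard (a joint): vertical hinge of the splash guard at the pivot post, rad: 0 = closed over the tube, 1.45 = fully aside; starts at 0 to 0.12, stays where left. Opening carries the knob from the stand's -x side to its +y side (clockwise from above). Closed, its 14 mm slot (open to the stand's -y) straddles the rod and the pestle's head cannot pass; its 40 mm wide plate clears the bore beyond about 0.75
- guard_knob (a point): centre of the black upright knob (16 mm diameter, 28 mm high) on the free end of the guard, 112 mm from the hinge axis, 145 mm above the bench; its top is 14 mm higher. The guard is a 3 mm steel plate, 114 to 117 mm above the bench
- guard_hinge (a point): point on the vertical hinge axis of the guard at the underside of its plate, 114 mm above the bench
- glass_tube: loose clear glass grinding tube, 29 mm outside, bore 23 mm, 100 mm high with a 35 mm flange at the mouth, standing in the well of the stand (10 mm above the bench); origin at the centre of its underside, +z up to the mouth. Inner floor 5 mm, mouth 100 mm above the origin
- pestle: the pestle standing in the glass tube, 180 mm long, about 70 g: white head 20 mm diameter x 45 mm, rod 9 mm diameter, collar 26 mm diameter x 4 mm with its underside 128 mm above the origin, ribbed metal handle 16 mm diameter from 132 to 180 mm. Origin at the centre of the flat end of the head (low end), +z along the rod to the handle
- pestle_collar (a point): centre of the underside of the pestle's collar (on the rod's axis, 128 mm above the pestle's origin)
- pestle_handle (a point): middle of the pestle's handle (on the axis, 158 mm above the pestle's origin): grip here
- spare_1: one of the two spare pestles, the same part as pestle, hanging by its collar in a notch of the drip rack; origin at the centre of the flat end of its head, +z along the rod to the handle. Stays where it hangs
- spare_2: one of the two spare pestles, the same part as pestle, hanging by its collar in a notch of the drip rack; origin at the centre of the flat end of its head, +z along the rod to the handle. Stays where it hangs
- drip_rack: steel rack, fixed: tray 124 x 206 x 14 mm, rear posts, 3 mm comb plate, top 150 mm above the bench, 3 notches 60 mm apart along y, open to the front (-x). Notch 14 mm wide, mouth widening, from 30 mm in front of the seat to 7 mm behind it. A wire lip 3.5 mm high on the prongs, 19 mm in front of the seat: the collar passes over it and drops behind it. Origin: centre of underside, +z up
- notch_1 (a point): seat of the left (+y) notch of the drip rack: where the centre of the collar's underside rests, on top of the comb plate. Two of the three notches hold the spare pestles at the start, one is empty
- notch_2 (a point): seat of the middle notch of the drip rack: where the centre of the collar's underside rests, on top of the comb plate. Two of the three notches hold the spare pestles at the start, one is empty
- notch_3 (a point): seat of the right (-y) notch of the drip rack: where the centre of the collar's underside rests, on top of the comb plate. Two of the three notches hold the spare pestles at the start, one is empty
- sample_cup: bystander: screw-lid sample cup with red lid, 39 mm diameter x 74 mm, standing on the bench behind the work; origin at the centre of its underside
- culture_dish: bystander: agar plate, 90 mm diameter x 16 mm, on the bench between the grinder and the rack; origin at the centre of its underside
- timer: bystander: small lab timer with three keys, 62 x 68 x 22 mm, lying on the bench at the right; origin at the centre of its underside
- well_floor (a point): centre of the floor of the stand's well, on which the glass tube's underside stands, 10 mm above the bench
Not all that is in view belongs to the job. Leave any blue look-alike of the drip_rack alone.

How it is judged:
By the outcome, as a careful person would: the job done as asked, in the order asked, and still so for the second after the job is handed in, with the robot touching nothing.
It also fails if it takes over 61 s, if anything falls off the work surface, if the arm or the gripper's body presses on something with over 40 N, if the wrist force passes 120 N, or if a joint passes its speed limit or range.

## Working session

There is one attempt and no reset: what is moved stays moved. The work goes in short steps, Python scripts to look and compute and a tool call to move; the robot and the scene stay as the last step left them, time stands still between calls to the robot, and variables do not carry over. Pictures are saved under pics/ and viewed, at most 11 in all, crops included, and the job is handed in when it is done.

Besides the shell and the picture viewer there is one more tool, called as name(argument=value, ...) on one line, values as JSON. drive_tool: Moves the arm, as the interface text tells. Its arguments: {"type":"object","properties":{"deltas":{"type":"array"},"jaw":{"type":"number"},"force":{"type":"number"}},"required":["deltas"]}

```bash
mkdir -p pics
cat > h.py <<'E'
import numpy as np, cv2
from workcell import *
from scipy.spatial.transform import Rotation as R
def w(pic,p,obs=None):
    p=np.array(p,float)
    if "rvec" in pic:
        M=cv2.Rodrigues(np.array(pic["rvec"],float))[0]; return M.T@(p-np.array(pic["tvec"],float).ravel())
    T=np.array(pic["T_tool_cam"]); q=T[:3,:3]@p+T[:3,3]
    return R.from_quat(obs["eef_rot"]).apply(q)+np.array(obs["tcp_pos"])
def lm(pic,names,obs=None,f=landmark_of,n=3):
    for t in names:
        for d in f(pic,t)[:n]: print(t,round(d["conf"],2),w(pic,d["location"],obs).round(1))
E
python3 - <<'E'
from h import *
print(get_obs())
a=capture("scene");b=capture("side")
cv2.imwrite("pics/a.png",a["color"]);cv2.imwrite("pics/b.png",b["color"])
N="stand guard_knob guard_hinge glass_tube pestle pestle_collar pestle_handle spare_1 drip_rack notch_1 notch_2 notch_3 sample_cup culture_dish timer well_floor".split()
for p in(a,b): lm(p,N); print()
E
```

```text
{'clock': 0.0, 'joint_positions': array([-1.27877596e+00,  1.16477796e-01,  1.44225366e+00, -4.18974435e-06,
        1.58399466e+00, -3.78020031e-02]), 'dq': array([-2.11861059e-04,  2.65720897e-03,  1.75872468e-04,  1.41460626e-03,
        7.00672099e-05,  2.27284008e-03]), 'effort': array([ 1.14786934e-05, -7.31997085e+01, -6.32476974e+01, -5.82238044e-05,
        6.48724512e-03,  4.94576216e-05]), 'tcp_pos': array([ 218.55850825, -638.46705912,  252.57488762]), 'eef_rot': array([ 9.86432785e-01,  1.64164670e-01, -7.39207160e-05, -5.61893506e-04]), 'wrist_force': array([-0.24132954,  0.28553586,  0.85680504]), 'wrist_torque': array([0.02275185, 0.01196438, 0.0107965 ]), 'grip_force': 0.0, 'grip_width': 1.0009591345318958}
stand 0.58 [ 527.6 -104.2    0.8]
guard_hinge 0.24 [422.6  43.4  -1.8]
glass_tube 0.47 [ 530.  -101.2    6.8]
pestle_collar 0.51 [ 527.  -100.1    5.7]
spare_1 0.24 [ 529.2 -102.8   11.5]
drip_rack 0.59 [361.3 535.    5.6]
drip_rack 0.57 [516.8 267.2  -2.7]
drip_rack 0.26 [ 409.4 -339.    -0.6]
notch_1 0.8 [363.2 531.8 151.6]
notch_1 0.73 [378.9 480.  149.5]
notch
[... 613 characters left out ...]
]
pestle_handle 0.56 [530.3 -97.1 175. ]
spare_1 0.59 [517.7 272.5  20.1]
drip_rack 0.76 [361.6 532.9  -3. ]
drip_rack 0.74 [514.5 271.7  -2.8]
notch_1 0.91 [379.1 472.8 153.2]
notch_1 0.81 [540.2 215.1 151.3]
notch_1 0.67 [364.5 538.  145.3]
notch_2 0.91 [379.1 472.8 153.2]
notch_2 0.81 [540.2 215.1 151.3]
notch_2 0.67 [364.5 538.  145.3]
notch_3 0.91 [379.1 472.8 153.2]
notch_3 0.81 [540.2 215.1 151.3]
notch_3 0.67 [364.5 538.  145.3]
sample_cup 0.75 [657.6 115.8  -5.6]
sample_cup 0.32 [579.4 -99.7 111.3]
sample_cup 0.27 [ 528.2 -100.4  173.6]
culture_dish 0.84 [427.2  38.1  -1.6]
culture_dish 0.47 [578.1 -98.2 112.2]
timer 0.58 [ 414.5 -337.7   -1.1]
well_floor 0.63 [ 529.4 -100.5    7.4]
```

View pics/a.png

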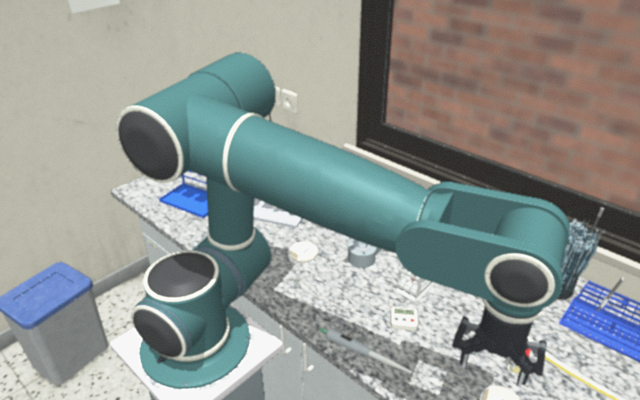

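View pics/b.png

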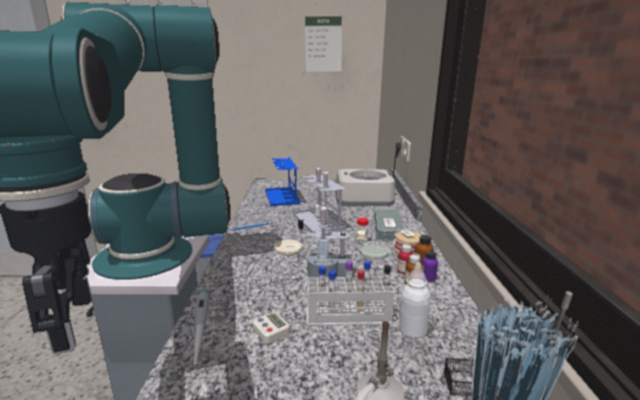

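drive_tool(deltas=[[[0,0,1,0],[0,0,1,0],[0,0,1,0],[0.2,0.8,0.5,0],[0.4,0.9,0,-0.5],[0.4,0.9,0,-0.5],[0.4,0.9,0,-0.5],[0.4,0.9,0,-0.5],[0.4,0.9,0,-0.5],[0.4,0.9,0,-0.5],[0.4,0.9,0,-0.5],[0.4,0.9,0,-0.3]]])

```text
clock: 2.7
tcp_pos: [354.8, -316.8, 393.5]
eef_rot: [1.0, -0.002, 0.0, 0.0]
wrist_force: [0.6, -0.1, 0.8]
grip_width: 0.997
grip_force: 0.0
```

drive_tool(deltas=[[[0.4,0.9,0,0],[0.4,0.9,0,0],[0.4,0.9,0,0],[0.4,0.9,0,0],[0.2,0.5,0,0],[0,0,0,0],[0,0,0,0],[0,0,0,0]]])

```text
clock: 3.37
tcp_pos: [426.5, -154.9, 393.3]
eef_rot: [1.0, -0.001, 0.0, 0.0]
wrist_force: [-0.3, 0.9, -0.8]
grip_width: 1.002
grip_force: 0.0
```

Run:
```python
from h import *
o=get_obs();print(o["clock"],o["tcp_pos"],R.from_quat(o["eef_rot"]).as_matrix().round(3).tolist(),o["joint_positions"])
a=capture("wrist");b=capture("scene");c=capture("side")
cv2.imwrite("pics/c.png",np.vstack([a["color"],b["color"]])[:, :]);cv2.imwrite("pics/c.png",cv2.resize(np.vstack([a["color"],b["color"]]),(480,600),interpolation=cv2.INTER_AREA))
N="guard_knob guard_hinge glass_tube pestle pestle_collar pestle_handle spare_1 drip_rack notch_1 well_floor".split()
for p in(a,b,c): lm(p,N,o); print()
```

```text
3.3667 [ 426.46742143 -154.93526721  393.3468252 ] [[1.0, -0.002, 0.0], [-0.002, -1.0, -0.0], [0.0, 0.0, -1.0]] [-4.04567421e-01 -3.68142728e-01  1.65674931e+00 -2.37933444e-04
  1.85286836e+00  1.16776964e+00]
guard_knob 0.97 [471.7 -85.1 143.8]
guard_hinge 0.69 [585.3 -95.2 110.7]
glass_tube 0.7 [532.5 -98.1   7.6]
pestle 0.8 [532.6 -98.4  16.4]
pestle_collar 0.87 [ 527.6 -101.7  142.6]
pestle_handle 0.88 [531.9 -98.4 173.4]
spare_1 0.71 [519.7 276.9  22.2]
spare_1 0.63 [547.6 218.3  17.9]
drip_rack 0.9 [523.7 271.6   0.8]
well_floor 0.85 [528.3 -98.4  10.4]

guard_knob 0.62 [467.  -93.  147.2]
guard_hinge 0.73 [ 575.5 -101.3  113.6]
glass_tube 0.55 [ 527.4 -103.8    6.6]
pestle_collar 0.55 [ 524.5 -102.7  144.8]
pestle_handle 0.71 [542.3 215.  152.4]
pestle_handle 0.46 [ 529.2 -101.5  171.5]
spare_1 0.73 [539.7 213.9  20.5]
spare_1 0.59 [514.2 271.   25.2]
drip_rack 0.75 [360.7 532.9   2.2]
drip_rack 0.64 [514.9 266.7   1.2]
notch_1 0.98 [360.8 535.3 150.2]
notch_1 0.97 [489.8 323.3 148. ]
notch_1 0.89 [377.5 478.4 150. ]
well_floor 0.96 [ 530.1 -101.7   12.1]

guard_knob 0.6 [464.6 -93.6 142.3]
guard_hinge 0.8 [ 578.9 -105.4  108.5]
guard_hinge 0.23 [ 4.157e+02 -3.360e+02  4.000e-01]
glass_tube 0.72 [ 523.4 -100.7   10.1]
glass_tube 0.65 [520.  272.4 152.2]
pestle_collar 0.74 [530.1 -97.9 141.7]
pestle_handle 0.71 [ 527.8 -101.7  174.1]
pestle_handle 0.49 [497.6 320.  148.4]
spare_1 0.49 [518.9 269.8  17.7]
spare_1 0.23 [425.1  36.6   0.6]
drip_rack 0.86 [363.5 532.6  -2.1]
drip_rack 0.72 [5.178e+02 2.706e+02 4.000e-01]
notch_1 0.94 [494.1 323.4 150.1]
notch_1 0.9 [521.6 270.6 150.8]
notch_1 0.85 [367.2 538.3 147.4]
well_floor 0.8 [ 531.5 -103.1    6.4]
```

View pics/c.png

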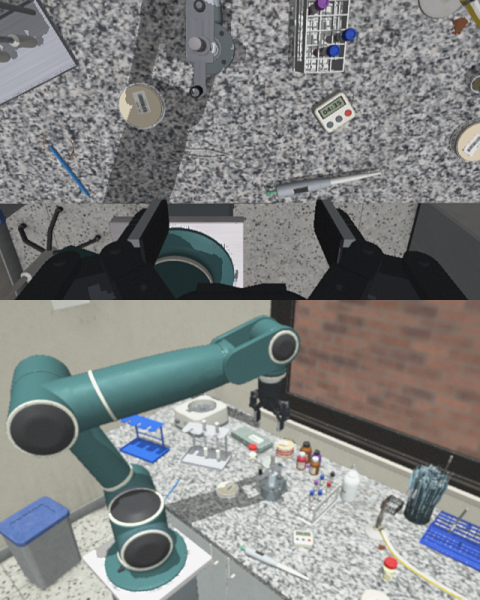

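drive_tool(deltas=[[[0.2,0.8,-0.5,0],[0.1,0.7,-0.8,0],[0,0.1,-0.9,0],[0,0,-0.9,0],[0,0,-0.2,0],[0,0,0,0],[0,0,0,0]]], jaw=0.6)

```text
clock: 5.6
tcp_pos: [438.7, -91.6, 263.8]
eef_rot: [1.0, -0.001, 0.0, 0.0]
wrist_force: [-0.6, 0.6, 0.9]
grip_width: 0.601
grip_force: 0.0
```

Run:
```python
from h import *
o=get_obs();print(o["clock"],o["tcp_pos"],o["grip_width"])
a=capture("wrist");b=capture("scene");c=capture("side")
cv2.imwrite("pics/d.png",a["color"])
N="guard_knob guard_hinge glass_tube pestle_collar pestle_handle well_floor".split()
for p in(a,b,c): lm(p,N,o,n=1); print()
```

```text
5.6 [438.74720815 -91.61421464 263.77315352] 0.6012317950158262
guard_knob 0.82 [471.1 -87.2 147.4]
glass_tube 0.47 [545.  216.9  19.8]
pestle_collar 0.91 [ 525.4 -102.1  143.3]
pestle_handle 0.69 [534.7 -95.5 172.8]

guard_knob 0.86 [469.3 -95.2 143.9]
guard_hinge 0.68 [ 576.1 -100.   114.3]
glass_tube 0.59 [ 529.5 -101.5    7.7]
pestle_collar 0.59 [524.9 -97.7 147. ]
pestle_handle 0.69 [531.4 -98.3 174.5]
well_floor 0.93 [ 530.6 -102.4   12. ]

guard_knob 0.81 [466.8 -91.5 141.8]
guard_hinge 0.72 [ 576.2 -101.6  112.4]
glass_tube 0.72 [ 522.9 -101.2   10.3]
pestle_collar 0.56 [ 524.5 -100.4   12.2]
pestle_handle 0.68 [542.5 216.3 151.6]
well_floor 0.98 [ 530.6 -101.8    8.2]
```

View pics/d.png

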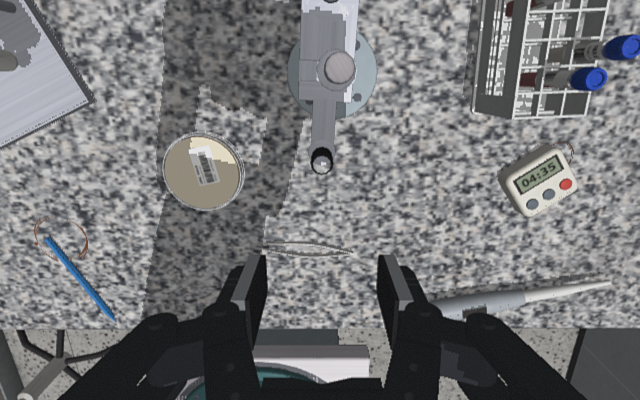

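drive_tool(deltas=[[[0.35,0,0,0],[0.4,0,-0.7,0],[0,0,-1,0],[0,0,-1,0],[0,0,-0.1,0],[0,0,0,0]]])

```text
clock: 7.15
tcp_pos: [467.6, -91.1, 148.8]
eef_rot: [1.0, -0.001, -0.002, -0.0]
wrist_force: [-0.4, 0.4, 0.4]
grip_width: 0.597
grip_force: 0.0
```

drive_tool(deltas=[[[0,0,0,0],[0,0,0,0],[0,0,0,0],[0,0,0,0],[0,0,0,0],[0,0,0,0],[0,0,0,0],[0,0,0,0]]], jaw=0.1, force=20)

```text
clock: 7.82
tcp_pos: [469.4, -91.6, 152.5]
eef_rot: [1.0, -0.001, 0.002, 0.0]
wrist_force: [-0.8, -0.2, 8.7]
grip_width: 0.179
grip_force: 20.8
```

Run:
```python
import numpy as np
H=np.array([579,-101.]);r=112
a0=np.arctan2(-91.5+101,468.5-579)
p=H+r*np.array([np.cos(a0),np.sin(a0)])
print(np.pi-a0,p)
for k in range(1,16):
    a=a0-k*np.radians(5); q=H+r*np.array([np.cos(a),np.sin(a)])
    print(k,((q-p)/40).round(2),q.round(1),round(np.pi-a,2)); p=q
```

```text
0.08576196718386164 [467.41163405 -91.40643008]
1 [0.03 0.24] [468.7 -81.7] 0.17
2 [0.05 0.24] [470.8 -72.2] 0.26
3 [0.07 0.23] [473.7 -62.9] 0.35
4 [0.09 0.23] [477.4 -53.8] 0.43
5 [0.11 0.22] [481.9 -45.1] 0.52
6 [0.13 0.21] [487.2 -36.9] 0.61
7 [0.15 0.19] [493.1 -29.1] 0.7
8 [0.16 0.18] [499.7 -21.9] 0.78
9 [0.18 0.17] [506.9 -15.3] 0.87
10 [0.19 0.15] [514.6  -9.4] 0.96
11 [0.21 0.13] [522.9  -4.1] 1.05
12 [0.22 0.11] [5.315e+02 4.000e-01] 1.13
13 [0.23 0.09] [540.5   4.2] 1.22
14 [0.23 0.07] [549.8   7.1] 1.31
15 [0.24 0.05] [559.4   9.3] 1.39
```

drive_tool(deltas=[[[0.03,0.24,0,-1],[0.05,0.24,0,-1],[0.07,0.23,0,-1],[0.09,0.23,0,-1],[0.11,0.22,0,-1],[0,0,0,0]]])

```text
clock: 8.32
tcp_pos: [483.4, -43.7, 152.4]
eef_rot: [0.976, -0.22, 0.001, -0.0]
wrist_force: [-7.3, 3.0, 12.5]
grip_width: 0.177
grip_force: 21.2
```

drive_tool(deltas=[[[0.13,0.21,0,-1],[0.15,0.19,0,-1],[0.16,0.18,0,-1],[0.18,0.17,0,-1],[0.19,0.15,0,-1],[0,0,0,0],[0,0,0,0]]])

```text
clock: 8.9
tcp_pos: [515.5, -7.6, 152.4]
eef_rot: [0.906, -0.423, 0.0, -0.001]
wrist_force: [-9.1, 10.7, 13.5]
grip_width: 0.173
grip_force: 21.2
```

drive_tool(deltas=[[[0.19,0.15,0,-1],[0.2,0.13,0,-1],[0.22,0.1,0,-1],[0.22,0.08,0,-1],[0,0,0,0],[0,0,0,0]]])

```text
clock: 9.4
tcp_pos: [549.5, 9.3, 152.5]
eef_rot: [0.818, -0.575, 0.002, -0.001]
wrist_force: [0.7, -1.2, 8.2]
grip_width: 0.176
grip_force: 20.8
```

drive_tool(deltas=[[[0,0,0,0],[0,0,0,0],[0,0,0,0],[0,0,0,0],[0,0,0,0],[0,0,0,0]]], jaw=0.5)

```text
clock: 9.9
tcp_pos: [548.1, 9.5, 150.1]
eef_rot: [0.819, -0.574, -0.0, -0.0]
wrist_force: [-0.1, -0.3, 0.8]
grip_width: 0.502
grip_force: 0.0
```

drive_tool(deltas=[[[0,0,0.7,0],[0,0,0.9,0],[-0.4,-0.3,0.9,0],[-0.9,-0.5,0.5,0],[-0.9,-0.9,0,0],[-0.5,-0.8,0,0],[0,0,0,0],[0,0,0,0]]])

```text
clock: 10.57
tcp_pos: [449.2, -83.3, 268.8]
eef_rot: [0.818, -0.576, 0.001, -0.0]
wrist_force: [0.9, 0.6, 0.8]
grip_width: 0.501
grip_force: 0.0
```

Run:
```python
from h import *
o=get_obs();print(o["clock"],o["tcp_pos"],o["eef_rot"],o["joint_positions"])
a=capture("wrist");b=capture("scene");c=capture("side")
cv2.imwrite("pics/e.png",a["color"])
N="guard_knob guard_hinge glass_tube pestle_collar pestle_handle well_floor notch_1 drip_rack spare_1".split()
for p in(a,b,c): lm(p,N,o); print()
```

```text
10.5667 [449.18793176 -83.31033531 268.75580188] [ 8.17791754e-01 -5.75513885e-01  5.93214459e-04 -2.51432284e-04] [-2.39251575e-01 -3.76867583e-01  1.86288710e+00  3.47968624e-05
  1.65428501e+00  2.55801275e+00]
guard_knob 0.78 [550.8  13.9 145.7]
guard_hinge 0.82 [582.8 -92.5 113.6]
glass_tube 0.91 [528.2 -95.9   8.2]
glass_tube 0.23 [425.2  41.    1. ]
pestle_collar 0.65 [529.4 -96.  141.4]
pestle_handle 0.93 [532.9 -95.9 175.6]
pestle_handle 0.52 [528.6 -98.7   9.7]
well_floor 0.7 [ 531.  -102.1    7.6]

guard_knob 0.78 [550.    7.6 145.3]
guard_hinge 0.51 [578.  -99.  113.7]
glass_tube 0.54 [ 532.2 -102.3    7.8]
pestle_collar 0.42 [526.1 -99.  145.9]
pestle_handle 0.55 [532.  -97.7 174. ]
well_floor 0.63 [ 528.5 -101.     9.9]
well_floor 0.18 [514.7 269.3 150.3]
notch_1 0.87 [540.3 216.7 151.5]
notch_1 0.78 [361.1 534.1 149.8]
notch_1 0.69 [515.3 272.7 147.7]
drip_rack 0.92 [361.8 534.5   3.8]
drip_rack 0.61 [ 524.2 -103.   147.6]
drip_rack 0.56 [518.7 265.5  -2.6]
spare_1 0.74 [538.4 212.2  19.2]
spare_1 0.58 [513.7 274.8  25.4]

guard_knob 0.73 [544.9   9.3 141.6]
guard_hinge 0.62 [578.2 -98.1 111.1]
glass_tube 0.47 [ 522.6 -100.9   10. ]
pestle_collar 0.7 [ 531.6 -100.7  139.7]
pestle_handle 0.72 [ 532.1 -101.1  176.1]
well_floor 0.7 [ 532.7 -101.3    4.2]
notch_1 0.94 [494.7 322.6 148.8]
notch_1 0.94 [364.1 536.3 144.6]
notch_1 0.81 [542.8 215.5 147.7]
drip_rack 0.63 [526.4 -97.4 140.7]
drip_rack 0.57 [5.156e+02 2.720e+02 3.000e-01]
drip_rack 0.55 [363.8 530.3  -3.2]
spare_1 0.53 [513.1 271.3  22.6]
spare_1 0.52 [661.  115.8  -5.6]
```

View pics/e.png

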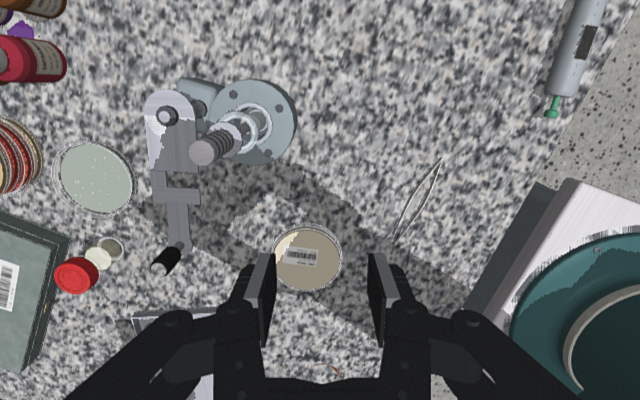

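drive_tool(deltas=[[[0.2,-0.05,0,1],[0.2,-0.05,0,1],[0.2,-0.05,0,1],[0.2,-0.05,0,1],[0.2,-0.05,0,1],[0.2,-0.05,0,1],[0,0,0,1],[0,0,0,1],[0,0,0,1],[0,0,0,1],[0,0,0,1],[0,0,0,1]]])

```text
clock: 13.07
tcp_pos: [497.9, -94.2, 268.3]
eef_rot: [0.996, -0.086, -0.0, -0.0]
wrist_force: [0.1, -0.2, 0.3]
grip_width: 0.503
grip_force: 0.0
```

drive_tool(deltas=[[[0,0,0,1],[0,0,0,1],[0,0,0,1],[0,0,0,1],[0,0,0,1],[0,0,0,1],[0,0,0,0],[0,0,0,0],[0,0,0,0]]])

```text
clock: 13.82
tcp_pos: [497.9, -94.2, 268.3]
eef_rot: [0.985, 0.171, -0.0, 0.0]
wrist_force: [0.8, -0.3, -0.2]
grip_width: 0.502
grip_force: 0.0
```

Run:
```python
from h import *
o=get_obs();print(o["clock"],o["tcp_pos"],R.from_quat(o["eef_rot"]).as_matrix()[:,0],o["joint_positions"])
a=capture("wrist");b=capture("scene");c=capture("side")
cv2.imwrite("pics/f.png",a["color"])
N="guard_knob guard_hinge glass_tube pestle_collar pestle_handle well_floor notch_1".split()
for p in(a,b,c): lm(p,N,o); print()
```

```text
13.8167 [497.88546026 -94.18423844 268.26418891] [ 9.41315164e-01  3.37528904e-01 -3.69936562e-05] [-2.37287398e-01 -2.59249812e-01  1.77311662e+00 -3.26548049e-05
  1.62774869e+00  9.89216565e-01]
guard_knob 0.73 [549.7  13.6 143.9]
guard_knob 0.51 [584.5 -98.1 109.7]
guard_hinge 0.72 [586.9 -97.4 111.3]
glass_tube 0.57 [531.7 -98.2   8.3]
pestle_collar 0.73 [525.8 -98.8 141.5]
pestle_handle 0.63 [532.  -95.3 174.5]
well_floor 0.69 [ 529.  -102.1   10.4]
notch_1 0.34 [546.4 216.7  21.2]

guard_knob 0.79 [549.5   8.9 145.8]
guard_knob 0.66 [ 531.4 -103.     2.3]
guard_hinge 0.72 [576.4 -97.4 117.4]
guard_hinge 0.2 [529.1 -96.5 174. ]
glass_tube 0.61 [ 530.6 -104.4    2.5]
glass_tube 0.59 [530.1 -98.8 173.1]
pestle_collar 0.59 [ 524.  -100.4  146.4]
pestle_handle 0.59 [531.2 -96.1 177.2]
well_floor 0.75 [547.    7.4 147.3]
well_floor 0.64 [5.153e+02 2.697e+02 3.000e-01]
well_floor 0.55 [ 528.7 -100.9    9.7]
notch_1 0.92 [345.8 594.1 156.8]
notch_1 0.9 [375.7 480.2 152.8]
notch_1 0.89 [540.8 216.7 154.1]

guard_knob 0.8 [544.8   7.8 144.6]
guard_knob 0.27 [537.2 215.5 148.7]
guard_hinge 0.86 [577.8 -99.9 113.4]
guard_hinge 0.67 [544.8   7.5 141.7]
guard_hinge 0.3 [4.255e+02 3.880e+01 3.000e-01]
glass_tube 0.8 [ 525.1 -103.5    9. ]
pestle_collar 0.43 [528.4 -99.8 142.4]
pestle_handle 0.66 [523.6 -99.2 172.6]
pestle_handle 0.45 [496.6 323.9 146.4]
pestle_handle 0.28 [ 5.305e+02 -1.016e+02 -3.000e-01]
well_floor 0.59 [529.2 -98.6   8.9]
well_floor 0.42 [ 5.290e+02 -1.014e+02  4.000e-01]
notch_1 0.96 [521.2 271.  151.8]
notch_1 0.87 [365.9 537.8 146.6]
notch_1 0.73 [542.6 214.2 149.9]
```

View pics/f.png

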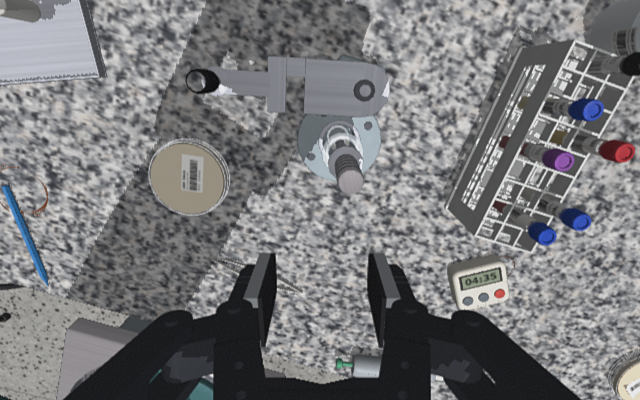

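drive_tool(deltas=[[[0.4,-0.06,0,0],[0.4,-0.06,0,0],[0,0,-0.6,0],[0,0,-0.7,0],[0,0,-0.6,0],[0,0,-0.36,0],[0,0,0,0],[0,0,0,0],[0,0,0,0]]])

```text
clock: 15.77
tcp_pos: [530.4, -99.1, 179.6]
eef_rot: [0.985, 0.173, 0.001, 0.0]
wrist_force: [-0.1, 0.9, 0.7]
grip_width: 0.498
grip_force: 0.0
```

drive_tool(deltas=[[[0,0,0,0],[0,0,0,0],[0,0,0,0],[0,0,0,0],[0,0,0,0],[0,0,0,0],[0,0,0,0],[0,0,0,0]]], jaw=0.1, force=40)

```text
clock: 16.43
tcp_pos: [530.4, -99.3, 179.2]
eef_rot: [0.985, 0.173, 0.001, 0.001]
wrist_force: [-0.0, -1.1, 6.4]
grip_width: 0.178
grip_force: 39.1
```

drive_tool(deltas=[[[0,0,0.1,0],[0,0,0.2,0],[0,0,0.2,0],[0,0,0,0]]])

```text
clock: 16.77
tcp_pos: [530.4, -99.1, 200.1]
eef_rot: [0.985, 0.173, 0.001, 0.0]
wrist_force: [0.8, -0.1, -1.1]
grip_width: 0.176
grip_force: 39.1
```

drive_tool(deltas=[[[0,0,0.3,0],[0,0,0.4,0],[0,0,0.4,0],[0,0,0.5,0],[0,0,0.5,0],[0,0,0.4,0],[0,0,0,0],[0,0,0,0]]])

```text
clock: 17.43
tcp_pos: [530.0, -99.0, 298.7]
eef_rot: [0.985, 0.173, 0.001, 0.0]
wrist_force: [-0.6, 1.1, -1.2]
grip_width: 0.172
grip_force: 39.1
```

Run:
```python
from h import *
o=get_obs();print(o["clock"],o["tcp_pos"],o["wrist_force"])
b=capture("side");s=capture("scene")
for p in (b,s):
  lm(p,["pestle","pestle_collar","pestle_handle","glass_tube"],o)
def crop(p):
    M=cv2.projectPoints(np.array([[530.,-99,120]]),np.array(p["rvec"],float),np.array(p["tvec"],float),np.array([[p["fx"],0,p["cx"]],[0,p["fy"],p["cy"]],[0,0,1.]]),None)[0].ravel().astype(int)
    x,y=max(M[0]-60,0),max(M[1]-60,0); return cv2.resize(p["color"][y:y+120,x:x+120],(400,400))
cv2.imwrite("pics/g.png",np.hstack([crop(b),crop(s)]))
```

```text
17.4333 [529.99620094 -98.99526873 298.71842014] [-0.59265096  1.11018165 -1.18669543]
pestle 0.71 [ 529.  -102.9  133.5]
pestle 0.68 [541.4 215.6 149.5]
pestle_collar 0.83 [528.8 -96.3 262.1]
pestle_handle 0.51 [528.3 -97.4 294.7]
glass_tube 0.71 [525.1 -98.2  10.2]
pestle 0.85 [ 525.5 -102.4  133.2]
pestle_collar 0.69 [524.4 -98.5 262.6]
pestle_handle 0.58 [530.5 -98.6 292.7]
glass_tube 0.76 [ 528.6 -100.4    6. ]
```

View pics/g.png

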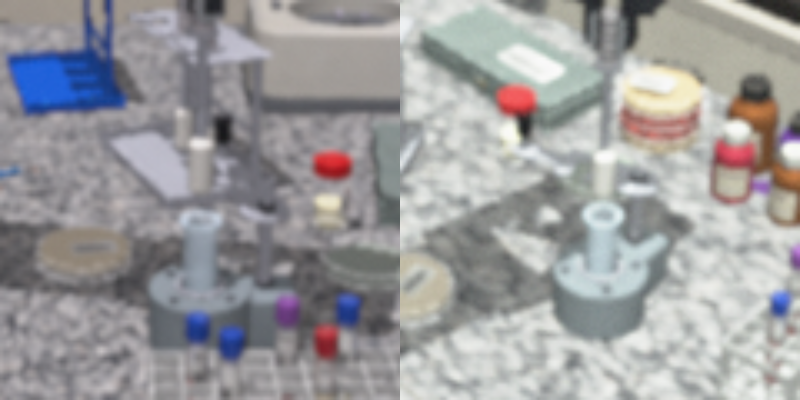

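drive_tool(deltas=[[[-0.5,0,0,0],[-0.7,0.1,0,0],[-0.7,0.3,0,0],[-0.6,0.6,0,0],[-0.4,0.7,0,0],[-0.2,0.8,0,0],[0,0.9,0,0.5],[0,0.9,0,0.5],[0,0.8,0,0],[0,0.4,0,0],[0,0,0,0],[0,0,0,0]]])

```text
clock: 18.93
tcp_pos: [405.7, 121.6, 297.8]
eef_rot: [0.976, 0.217, -0.0, 0.0]
wrist_force: [0.3, -0.8, -0.6]
grip_width: 0.178
grip_force: 39.1
```

drive_tool(deltas=[[[0,0,0,0],[0,0,0,0],[0,0,0,0]]])

```text
clock: 19.18
tcp_pos: [406.0, 120.2, 297.9]
eef_rot: [0.977, 0.215, 0.0, 0.0]
wrist_force: [0.2, 0.0, -0.4]
grip_width: 0.18
grip_force: 39.1
```

Run:
```python
from h import *
o=get_obs();print(o["clock"],o["tcp_pos"],R.from_quat(o["eef_rot"]).as_matrix()[:,0],o["joint_positions"])
a=capture("wrist");b=capture("scene");c=capture("side")
cv2.imwrite("pics/i.png",a["color"])
for p in(a,b,c): lm(p,["pestle","pestle_collar","pestle_handle","notch_1","drip_rack"],o,n=7); print()
```

```text
19.1833 [405.98296953 120.24877015 297.91009749] [9.07650686e-01 4.19726366e-01 9.88563368e-05] [ 2.27756545e-01 -4.56910056e-01  1.87250126e+00 -9.28058095e-05
  1.72588136e+00  1.36539471e+00]
pestle 0.96 [405.5 120.3 132.3]
pestle_collar 0.75 [402.2 121.7 260.1]
pestle_handle 0.64 [406.3 123.7 294.3]
drip_rack 0.71 [519.8 272.9  -2.6]

pestle 0.69 [658.  112.1  -4.3]
pestle 0.51 [400.8 116.  135. ]
pestle_collar 0.6 [405.  119.4 265.7]
pestle_handle 0.54 [405.4 124.2 291.9]
notch_1 0.98 [542.3 213.  151.3]
notch_1 0.89 [491.8 323.3 147.8]
notch_1 0.76 [376.  479.2 146.9]
notch_1 0.72 [345.2 591.1 155.8]
notch_1 0.7 [365.2 533.4 151.9]
notch_1 0.58 [513.9 271.5 148.6]
drip_rack 0.8 [364.1 536.2   4.5]
drip_rack 0.6 [516.4 267.1  -3.3]

pestle 0.7 [405.  116.7 133.1]
pestle_collar 0.6 [403.9 120.7 260.5]
pestle_collar 0.58 [658.3 113.9  -2.9]
pestle_handle 0.59 [403.2 116.5 129.4]
pestle_handle 0.45 [404.  121.9 295. ]
pestle_handle 0.42 [517.5 272.6  19. ]
pestle_handle 0.24 [579.2 -98.5 111.3]
notch_1 0.86 [377.1 472.9 150.5]
notch_1 0.82 [540.  215.  150.6]
notch_1 0.78 [351.2 593.3 152.7]
notch_1 0.75 [366.8 539.9 143.5]
notch_1 0.64 [520.  268.7 153.3]
notch_1 0.61 [498.1 323.6 147.3]
drip_rack 0.8 [513.7 269.4   0.9]
drip_rack 0.61 [363.1 531.1  -3. ]
drip_rack 0.61 [ 414.6 -336.5   -2.7]
```

View pics/i.png

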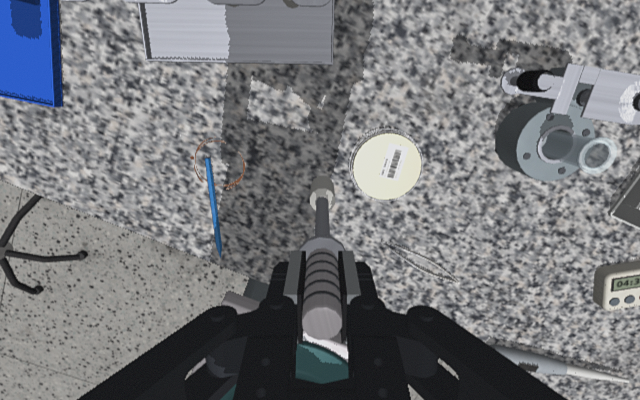

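drive_tool(deltas=[[[-0.1,0.4,0,0],[-0.2,0.7,0,0],[-0.2,0.8,0,0],[-0.2,0.8,0,0],[-0.1,0.6,0,0],[0,0.4,0,0],[0,0,0,0],[0,0,0,0],[0,0,0,0],[0,0,0,0]]])

```text
clock: 20.92
tcp_pos: [374.0, 268.4, 298.0]
eef_rot: [0.977, 0.215, 0.0, 0.0]
wrist_force: [-0.3, -0.3, -0.2]
grip_width: 0.173
grip_force: 39.2
```

Run:
```python
from h import *
o=get_obs();print(o["clock"],o["tcp_pos"],R.from_quat(o["eef_rot"]).as_matrix()[:,0],o["joint_positions"])
a=capture("wrist");b=capture("scene");c=capture("side")
cv2.imwrite("pics/j.png",a["color"]);np.save("j.npy",a["color"])
print(a["T_tool_cam"],a["fx"],a["cx"],a["cy"])
for p in(a,b,c): lm(p,["pestle","pestle_collar","notch_1","drip_rack","spare_1"],o,n=7); print()
```

```text
20.9167 [374.01044788 268.39507565 297.95562268] [9.07386582e-01 4.20297009e-01 1.19741190e-04] [ 5.67078090e-01 -3.69464874e-01  1.81077761e+00 -8.59232727e-05
  1.70017053e+00  1.70409071e+00]
[[-8.33919982e-04 -9.45504611e-01 -3.25607640e-01  8.52606293e+01]
 [ 9.99999619e-01 -8.72686647e-04 -2.69969577e-05 -6.42390390e-01]
 [-2.58627691e-04 -3.25607538e-01  9.45504978e-01 -1.20669792e+02]
 [ 0.00000000e+00  0.00000000e+00  0.00000000e+00  1.00000000e+00]] 342.024475708389 321.56931649630906 198.0398178392101
pestle 0.62 [376.1 269.6 135.4]
pestle_collar 0.6 [369.9 271.7 259.8]
notch_1 0.87 [494.2 327.7 148.2]
notch_1 0.68 [379.7 475.2 148.7]
drip_rack 0.78 [365.4 535.1   3.3]
drip_rack 0.56 [522.9 271.3  -1.9]

pestle 0.78 [368.4 265.6 134.4]
pestle_collar 0.56 [371.8 267.  262.7]
notch_1 0.9 [493.6 325.1 146.9]
notch_1 0.9 [516.4 271.  148.5]
notch_1 0.8 [542.9 216.7 152.3]
notch_1 0.77 [379.3 480.4 150.1]
notch_1 0.66 [364.3 533.5 151. ]
notch_1 0.55 [345.4 591.5 154.2]
drip_rack 0.73 [361.9 531.6   3.3]
drip_rack 0.55 [515.9 266.3  -1.4]
drip_rack 0.21 [369.8 271.7 265.3]
spare_1 0.78 [514.1 270.6  26.9]
spare_1 0.58 [516.4 266.   -0.9]
spare_1 0.54 [539.  214.7  21.7]

pestle 0.52 [373.5 264.6 136.7]
pestle 0.26 [519.5 271.4 152.2]
pestle_collar 0.55 [ 527.8 -103.6   -1. ]
pestle_collar 0.47 [374.8 268.4 259.6]
notch_1 0.91 [519.3 271.5 151.1]
notch_1 0.89 [378.8 474.7 152.6]
notch_1 0.86 [350.  591.6 150.8]
notch_1 0.69 [363.9 536.1 149.5]
notch_1 0.58 [496.8 324.2 144.2]
drip_rack 0.97 [517.2 273.9  -2.9]
drip_rack 0.6 [360.5 532.6  -0.7]
drip_rack 0.53 [543.1 216.4 151. ]
spare_1 0.16 [ 412.7 -339.    -0.8]
```

View pics/j.png

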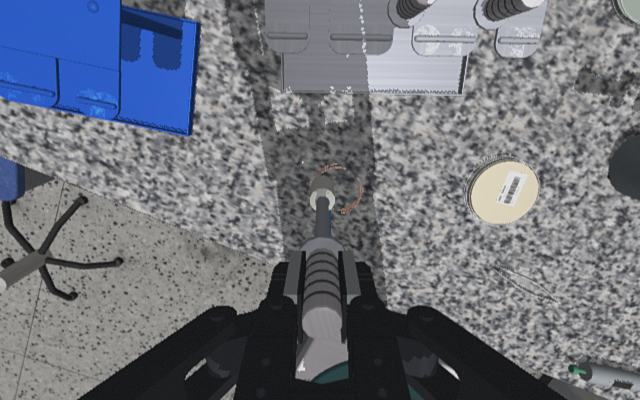

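Run:
```python
import numpy as np
from scipy.spatial.transform import Rotation as R
im=np.load("j.npy").astype(int)
T=np.array([[-8.3392e-4,-.9455046,-.3256076,85.26],[1,-8.7269e-4,-2.7e-5,-.642],[-2.586e-4,-.3256075,.945505,-120.67]])
f,cx,cy=342.02,321.57,198.04
t=np.array([374.01,268.4,297.96]);x=np.array([.9074,.4203,0]);Rm=np.c_[x,[.4203,-.9074,0],[0,0,-1]]
C=Rm@T[:,3]+t
def w(u,v,z=150):
    d=Rm@T[:,:3]@np.array([(u-cx)/f,(v-cy)/f,1]); s=(z-C[2])/d[2]; return C+s*d
def pj(p):
    q=T[:,:3].T@(Rm.T@(np.array(p)-t)-T[:,3]); return (q[:2]/q[2]*f+[cx,cy]).round(1)
for r in (10,20,25,30,35,40,45,50): print(r,im[r,255:400:1].sum(1)[40:90].tolist())
for u,v in((320,40),(320,53),(265,53),(392,53)): print(u,v,w(u,v).round(1))
for s in((492,323,150),(516.5,270,150),(541,215,150)): print(s,pj(s))
```

```text
10 [373, 375, 374, 378, 374, 380, 377, 379, 379, 375, 379, 378, 379, 376, 335, 383, 388, 390, 388, 385, 385, 388, 389, 388, 387, 395, 387, 385, 387, 389, 388, 389, 391, 384, 341, 378, 380, 381, 379, 381, 382, 383, 383, 386, 385, 386, 385, 383, 386, 384]
20 [388, 389, 390, 386, 386, 388, 388, 395, 390, 390, 388, 392, 394, 391, 343, 381, 389, 383, 387, 387, 388, 386, 386, 391, 385, 385, 388, 386, 384, 385, 387, 393, 390, 384, 341, 387, 391, 388, 392, 388, 389, 395, 388, 390, 390, 394, 390, 392, 390, 391]
25 [378, 378, 386, 377, 374, 372, 379, 378, 380, 377, 376, 380, 383, 375, 333, 377, 385, 381, 380, 373, 379, 383, 383, 381, 385, 386, 381, 383, 385, 384, 386, 386, 384, 380, 387, 385, 380, 383, 386, 386, 381, 388, 390, 397, 396, 393, 392, 385, 387, 389]
30 [382, 383, 386, 377, 373, 375, 376, 384, 383, 378, 375, 379, 384, 389, 378, 377, 383, 382, 385, 383, 383, 380, 380, 380, 378, 381, 382, 379, 382, 383, 382, 382, 381, 338, 369, 374, 372, 379, 385, 384, 384, 388, 385, 396, 395, 393, 391, 382, 376, 383]
35 [368, 367, 364, 374, 370, 374, 369, 368, 375, 374, 352, 321, 308, 389, 387, 381, 
[... 431 characters left out ...]
, 378, 383, 378, 366, 378, 379, 383, 377, 379, 380, 378, 340, 374, 389, 387, 387, 385, 387, 389, 386, 390, 387, 388, 384, 386, 389, 389, 389, 386, 391, 389, 393, 391, 345, 337, 375, 379, 386, 383, 386, 391, 396, 404, 395, 391, 390, 390, 386, 390]
50 [375, 378, 383, 377, 369, 373, 362, 380, 321, 352, 383, 391, 386, 388, 389, 387, 391, 391, 390, 391, 388, 387, 390, 391, 389, 390, 393, 389, 390, 394, 392, 395, 394, 391, 391, 393, 390, 363, 318, 340, 384, 390, 399, 405, 395, 391, 392, 387, 391, 392]
320 40 [475.4 317.2 150. ]
320 53 [467.6 313.6 150. ]
265 53 [450.9 349.8 150. ]
392 53 [489.5 266.2 150. ]
(492, 323, 150) [322.4  12.6]
(516.5, 270, 150) [405.8  12.6]
(541, 215, 150) [491.6  14. ]
```

drive_tool(deltas=[[[-0.02,0.04,-0.5,0],[0,0,-0.7,0],[0,0,-0.7,0],[0,0,-0.5,0],[0,0,-0.15,0],[0,0,0,0],[0.5,0.23,0,0],[0.5,0.23,0,0],[0.5,0.23,0,0],[0,0,0,0],[0,0,0,0],[0,0,0,0]]])

```text
clock: 22.82
tcp_pos: [433.1, 298.3, 196.9]
eef_rot: [0.976, 0.216, 0.0, -0.0]
wrist_force: [0.8, -0.5, -1.3]
grip_width: 0.174
grip_force: 39.2
```

Run:
```python
from h import *
o=get_obs();print(o["clock"],o["tcp_pos"],R.from_quat(o["eef_rot"]).as_matrix()[:,0])
a=capture("wrist");b=capture("scene");c=capture("side")
np.save("k.npy",a["color"])
for p in(a,b,c): lm(p,["pestle_collar","pestle","notch_1"],o,n=4); print()
im=a["color"].astype(int).sum(2)
K=lambda P:(lambda q:(q[:2]/q[2]*a["fx"]+[a["cx"],a["cy"]]).round(1))(np.linalg.inv(a["T_tool_cam"])@np.r_[R.from_quat(o["eef_rot"]).inv().apply(np.array(P,float)-o["tcp_pos"]),1])
for P in((494,325,150),(476,317,150),(467,313,150)): print(P,K(P))
cv2.imwrite("pics/k.png",cv2.resize(a["color"][60:320,190:450],(600,600)))
```

```text
22.8167 [433.07397631 298.27434973 196.90780602] [9.07090716e-01 4.20934496e-01 7.63735721e-04]
pestle_collar 0.86 [431.7 301.4 158.3]
pestle 0.8 [431.5 297.2  31.7]
notch_1 0.6 [495.2 327.  148.2]

pestle_collar 0.52 [428.8 297.1 160.4]
pestle 0.7 [431.1 294.3  32.4]
notch_1 0.78 [491.5 323.3 145.2]
notch_1 0.78 [375.5 480.4 149.7]
notch_1 0.75 [514.2 269.4 147.7]
notch_1 0.67 [542.9 218.3 153.9]

pestle_collar 0.61 [431.5 300.  157.4]
pestle 0.68 [428.7 296.3  29.8]
notch_1 0.92 [495.4 323.  150.3]
notch_1 0.77 [521.1 269.8 154.8]
notch_1 0.63 [365.9 538.2 144.6]
notch_1 0.63 [379.2 471.3 150.5]

(494, 325, 150) [325.8 121.5]
(476, 317, 150) [325.  161.6]
(467, 313, 150) [324.6 180.6]
```

View pics/k.png

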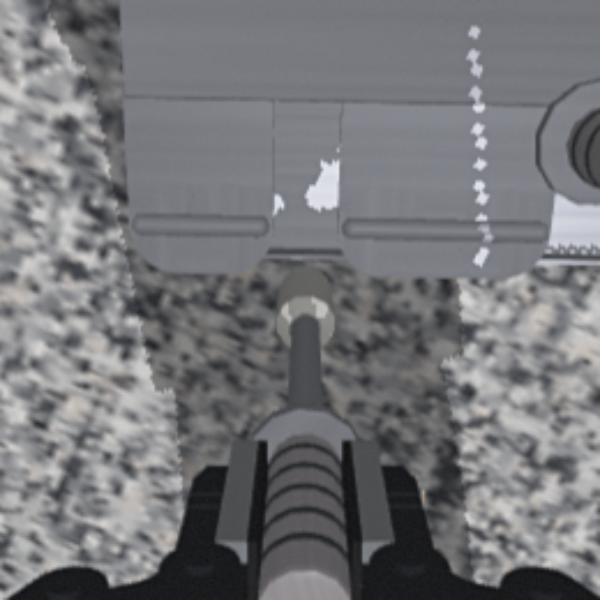

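drive_tool(deltas=[[[0.25,0.12,0,0],[0.25,0.12,0,0],[0.25,0.11,0,0],[0.25,0.12,0,0],[0,0,0,0],[0,0,0,0]]])

```text
clock: 23.92
tcp_pos: [473.5, 317.1, 195.4]
eef_rot: [0.977, 0.215, -0.001, 0.0]
wrist_force: [0.1, -0.5, -0.8]
grip_width: 0.175
grip_force: 39.2
```

drive_tool(deltas=[[[0.2,0.09,0,0],[0.2,0.09,0,0],[0.13,0.06,0,0],[0,0,0,0],[0,0,0,0],[0,0,0,0]]])

```text
clock: 24.42
tcp_pos: [494.2, 326.6, 195.8]
eef_rot: [0.976, 0.216, -0.0, 0.0]
wrist_force: [0.2, 0.7, -0.2]
grip_width: 0.173
grip_force: 39.2
```

Run:
```python
from h import *
o=get_obs();print(o["clock"],o["tcp_pos"],o["wrist_force"])
a=capture("wrist");b=capture("scene");c=capture("side")
for p in(a,b,c): lm(p,["pestle_collar","pestle","drip_rack","spare_1"],o,n=4); print()
K=lambda P:(lambda q:(q[:2]/q[2]*a["fx"]+[a["cx"],a["cy"]]).round(1))(np.linalg.inv(a["T_tool_cam"])@np.r_[R.from_quat(o["eef_rot"]).inv().apply(np.array(P,float)-o["tcp_pos"]),1])
print(K((494.6,326.9,150)))
cv2.imwrite("pics/l.png",cv2.resize(a["color"][140:400,190:450],(600,600)))
```

```text
24.4167 [494.15751641 326.55569388 195.77421925] [ 0.15339741  0.71239316 -0.21070636]
pestle_collar 0.67 [492.  329.  156.5]
drip_rack 0.86 [365.3 534.8   2.4]

pestle_collar 0.51 [488.7 327.8 160.1]
pestle 0.49 [489.1 321.6  34.4]
drip_rack 0.73 [364.2 535.5   1.2]
drip_rack 0.71 [516.6 268.2  -1.7]
spare_1 0.64 [513.7 271.2  24.7]
spare_1 0.51 [548.8   5.9 144.3]
spare_1 0.48 [542.  216.2  20.7]
spare_1 0.24 [495.1 331.4 191.5]

pestle_collar 0.64 [493.  328.4 157. ]
pestle_collar 0.35 [ 529.5 -104.4   -1.4]
pestle 0.57 [493.1 324.4  31.2]
pestle 0.34 [514.6 270.6   1. ]
drip_rack 0.83 [362.9 533.5  -2.4]
drip_rack 0.81 [5.204e+02 2.685e+02 1.000e-01]
spare_1 0.62 [518.4 270.8  19.3]
spare_1 0.53 [544.1 213.7  23.3]

[322.6 245.9]
```

drive_tool(deltas=[[[0,0,-0.07,0],[0,0,-0.07,0],[0,0,-0.06,0],[0,0,0,0],[0,0,0,0],[0,0,0,0]]])

```text
clock: 25.67
tcp_pos: [494.3, 326.6, 187.9]
eef_rot: [0.976, 0.216, -0.0, -0.0]
wrist_force: [-0.7, 0.3, 0.1]
grip_width: 0.177
grip_force: 39.2
```

drive_tool(deltas=[[[0,0,-0.03,0],[0,0,-0.02,0],[0,0,0,0],[0,0,0,0]]])

```text
clock: 26.0
tcp_pos: [494.4, 326.7, 186.3]
eef_rot: [0.976, 0.216, 0.0, -0.0]
wrist_force: [-0.6, -0.7, 3.1]
grip_width: 0.175
grip_force: 39.6
```

drive_tool(deltas=[[[0,0,0,0],[0,0,0,0],[0,0,0,0],[0,0,0,0],[0,0,0,0],[0,0,0,0]]], jaw=0.36)

```text
clock: 26.5
tcp_pos: [494.2, 326.6, 185.8]
eef_rot: [0.976, 0.216, -0.0, 0.0]
wrist_force: [-0.3, -0.8, 0.5]
grip_width: 0.361
grip_force: 0.0
```

drive_tool(deltas=[[[0,0,0.2,0],[0,0,0.5,0],[0,0,0.8,0],[0,0,0.8,0],[-0.4,-0.2,0.6,0],[-0.8,-0.4,0,0],[-0.8,-0.4,0,0],[-0.3,-0.1,0,0],[0,0,0,0],[0,0,0,0],[0,0,0,0]]])

```text
clock: 27.42
tcp_pos: [402.7, 282.8, 302.3]
eef_rot: [0.976, 0.216, 0.0, -0.0]
wrist_force: [-0.1, 0.0, -0.3]
grip_width: 0.358
grip_force: 0.0
```

Run:
```python
from h import *
o=get_obs();print(o["clock"],o["tcp_pos"],o["wrist_force"])
a=capture("wrist");b=capture("scene");c=capture("side")
for p in(a,b,c): lm(p,["pestle","pestle_collar","pestle_handle","guard_knob","glass_tube"],o,n=4); print()
def crop(p,P):
    M=cv2.projectPoints(np.array([P],float),np.array(p["rvec"],float),np.array(p["tvec"],float),np.array([[p["fx"],0,p["cx"]],[0,p["fy"],p["cy"]],[0,0,1.]]),None)[0].ravel().astype(int)
    x,y=max(M[0]-50,0),max(M[1]-50,0); return cv2.resize(p["color"][y:y+100,x:x+100],(300,300),interpolation=cv2.INTER_CUBIC)
r=np.hstack([crop(b,(515,272,130)),crop(c,(515,272,130))])
cv2.imwrite("pics/m.png",np.vstack([r,np.hstack([cv2.resize(a["color"],(480,300)),np.zeros((300,120,3),np.uint8)])]))
```

```text
27.4167 [402.66050289 282.80168488 302.28983471] [-0.05353076  0.0245292  -0.30579132]
pestle 0.75 [493.9 326.   20.3]
pestle_collar 0.74 [491.8 329.1 147.2]
pestle_handle 0.92 [496.3 331.5 180.2]
guard_knob 0.41 [514.8 274.4 149.3]

pestle 0.48 [489.2 324.   26. ]
pestle_collar 0.53 [489.2 327.6 154.4]
pestle_handle 0.61 [493.6 328.5 179.8]
pestle_handle 0.17 [ 574.7 -101.5  114.7]
guard_knob 0.79 [548.7   5.4 144.4]
guard_knob 0.3 [540.3 215.2  18.9]
glass_tube 0.59 [ 529.9 -102.4    4. ]
glass_tube 0.55 [540.6 214.3 153. ]
glass_tube 0.49 [494.6 324.  146.3]
glass_tube 0.49 [657.8 112.2  -1.3]

pestle 0.58 [495.8 324.2  22.3]
pestle_collar 0.53 [493.1 328.1 148. ]
pestle_collar 0.42 [515.6 271.5  -1.5]
pestle_collar 0.23 [497.2 321.4 149.3]
pestle_handle 0.68 [491.9 327.  180. ]
guard_knob 0.69 [546.1   8.7 140.7]
guard_knob 0.67 [579.7 -96.7 106.7]
glass_tube 0.78 [ 525.6 -103.5    9.7]
```

View pics/m.png

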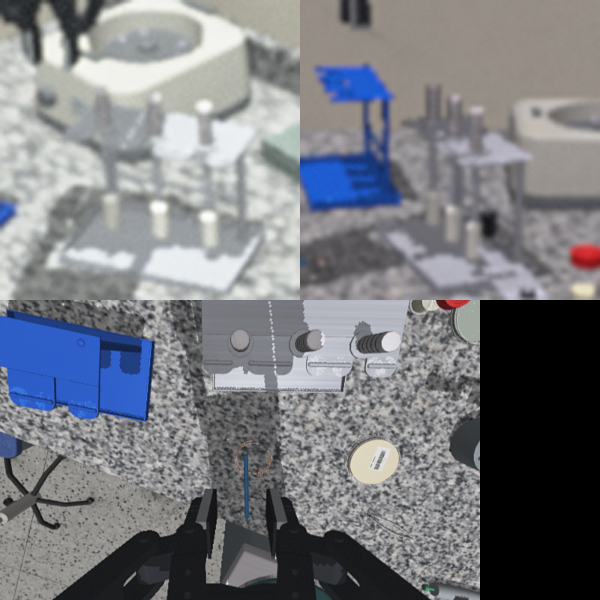

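All three pestles hang upright in the rack, evenly spaced and at the same height. The tube is still in its well, and the guard is at about 1.3 rad.

```bash
python3 -c "
from workcell import *
print(close_job())"
```

```text
the job is handed in; nothing more can be done
None
```

The job is handed in at about 27 s of the 61 s allowed: the guard is aside at about 1.3 rad, the pestle came straight up with the tube still in its well, and it now hangs upright by its collar in notch 1; the verdict was not returned.

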